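# Set the brake dial of a label unwinder

## Robot

A 7-joint arm with a two-finger parallel gripper is mounted at the origin on the work surface. World frame = base frame: x ahead of the robot, y to its left, z up, the work surface at z = 0. Lengths are in m, angles in rad, forces in N, time in s.
With the tool pointing down it reaches from about 0.4 to 0.85 m from the base axis. Payload 10.4 kg.
Tool frame: the origin (TCP) lies at the very end of the fingers, on their centre line; the grasp point (between the pads) lies r.tcp_to_grasp behind it (r.tcp_to_grasp is the distance from the TCP to the grasp point, in m); z points along the fingers, y is the direction in which the jaws open and shut (so a half turn about z gives the same grasp; the last joint's range is limited). The gripper opens to 87 mm and grips with 3 to 60 N. Pads are 19 mm wide; open, the fingers measure 117 mm over their backs; the gripper's body (75 mm by 190 mm) begins 51 mm behind the grasp point.
Start: joints at [-1.167, 0.332, -0.065, 1.46, 0.022, 1.35, -0.088], TCP at [0.259, 0.569, 0.223] pointing down, gripper open.
Joint ranges: [-2.6, 2.6], [-0.5, 2.12], [-1.47, 1.34], [0.16, 2.42], [-1.27, 4.41], [0.06, 2.06], [-2.6, 2.6]. Speed limits (rad/s): [2.22, 2.22, 2.79, 2.79, 3.14, 3.14, 3.14].

## Interface

Orientations are given as a unit quaternion [x, y, z, w].
In Python, from bench import r gives the robot as it stands. The module is installed in compiled form; this text tells all that it offers.
- The arm moves only by the shell command python3 -m inch 'ROWS' [FORCE]. ROWS is JSON, a list of rows, each an object with "offset": the shift along the tool's x, y, z in m, a list of three; "turn": the turn, a rotation vector about the tool's x, y, z in degrees, a list of three; "fingers": the finger opening in m, from 0 to 0.087. A call has 1 to 5 rows; each row shifts and turns the pose as measured when the row begins, along the tool's axes as they then stand; what a row does not reach is not made up. A row lasts 1/8 s, in which the tool goes at most 62.5 mm and 10.7 degrees, less where a joint would pass 70% of its speed; a pose out of reach is approached as far as the arm can. A call with a gripper value outside its range is refused whole. The fingers move at their own pace and stop on an object; FORCE is the grip in N (left out, the last holds). Time passes only in rows, so rows that do not move let the fingers close. It gives the time, the measured TCP pose, the force and the opening at its end, in the units of the state.
- r.read_state(): the state, without advancing time (a new reading comes with each control period).
- r.camera(name): name is "side" or "top" or "wrist"; returns the picture (420x560x3 uint8, red, green, blue); there is no depth.
- r.camera_model(name): a dict with "fx", "fy", "cx", "cy" (pixels), "dist" ([k1, k2, p1, p2, k3] as OpenCV has them; the pictures are not rectified), "world_from_camera" (4x4, takes a point from camera to world coordinates); the wrist camera has in their place "mount" (4x4, takes a point from camera to tool coordinates, whose origin is the TCP and whose axes are the flange's). Camera axes: x right, y up, looking along -z (the intrinsics and any distortion apply to the point x, -y, -z); pixel columns grow to the right and rows downward; lengths in m; the calibration is good to about 2 mm. A picture is of the moment at which its call begins: read the wrist's pose just before it. camera_model takes no time and is no camera call.
- r.close_job(): hands the job in, once; it reports no verdict.
Trained networks look in the newest picture that a camera, given by its name, has taken for a name from the list of things; names that differ only in an ending like _2 or _b are one class to them, and where a whole thing is asked for, a point or a joint stands for the part that bears it (a point fixed in the world has none). Each returns a list of dicts, best first, with "score" (0 to 1); they miss things now and then, are a little off and sometimes report something else, mostly with a low value. They report only what shows in the picture. A call takes as long as a camera call. They do not tell look-alikes from the thing itself.
- r.cut_out(name, camera): "region" (420x560 bool, what is visible of it) and "extent" ([left, top, right, bottom] in pixels, round what is visible of it).
The state is a dict: "time": time; "joint_positions": joint angles; "joint_vel": joint speeds; "joint_torque": joint torques, N m; "ee_pos": TCP position; "eef_rot": TCP orientation; "ft_force": force on the tool from outside, world axes, zero at the start; "torque": the same for the moment, N m; "width": finger opening in m.
Only numpy, scipy, OpenCV 4.12 (cv2) and the standard library are available. Lean on these libraries where they do the work, as an engineer would, in place of code of your own. Each camera call takes 0.05 s, during which the arm holds its last target. There are 200 camera calls.

## Task

Reset the brake of the label unwinder: turn the big dial anticlockwise until you feel it lean firmly on its hidden spring stop (do not force it: keep under 30 N), then turn it clockwise until its pointer bar points at the red marker on the scale, leave it there, and then push the green button on the push-button box right down and let it come back up. Leave the loose label roll and the stack of cartons where they are.

Things in the scene. Friction and masses are not known exactly. Their poses are not given: they have to be found in the camera images.
- unwinder: fixed label unwinder, a low white box 400 x 230 mm, deck 57 mm high. Origin on the table under the dial's axis, 115 mm behind the box's front edge; x runs from the dial to the roll it carries (137 mm across, 195 mm from the axis, spindle to 126 mm high), z up. Two 18 mm steel posts at x 122, y +-92 mm are 105 mm high. Round the dial a dark scale 212 mm across, a tick every 10 degrees.
- dial_axis (a point): point on the vertical axis of the brake dial, level with the top of its grey disc (124 mm across), 78 mm above the table. The dial turns against about 0.08 N m of friction (1.5 N at 60 mm) and stays where it is left.
- pointer (a point): point at the pointer end of the dial's bar, 78 mm from the axis, 112 mm above the table. The bar is black with a white line on top and upright sides, 16 mm wide, stands across the axis on the disc from 78 to 112 mm above the table, and reaches 75 mm from the axis on the pointer end, 25 mm on the tail end.
- mark (a point): point at which the pointer end must stand, 78 mm from the dial's axis and 78 mm above the table, in line with the red marker: a red tab 10 mm wide clipped on the scale, 81 to 111 mm from the axis, its top 65 mm above the table. It lies 15 to 255 degrees clockwise (seen from above) of the dial's start.
- start_top (a point): top centre of the green push button, 40 mm in diameter, on a grey push-button box 100 x 80 mm, 46 mm high, fixed on the table left or right of the unwinder; z up. It goes down 7 mm on a spring, fully down at about 5 N; its top is 69 mm above the table when up.
- roll: loose spare roll of labels standing on its flat side, cream, 100 mm in diameter, 80 mm high, 40 mm hole; origin at its underside centre. A bystander on the other side of the unwinder.
- cartons: loose stack of flat cartons, cream and green, 130 x 90 x 55 mm, on the left; origin at its underside centre. A bystander.
- stop_spring (a joint): give in rad of the spring stop hidden inside the dial: 0 until the dial meets it, 0.10 when solid. It lies 30 to 110 degrees anticlockwise (seen from above) of the dial's start, differs every time and must be felt: with the push at 60 mm from the axis it begins to give at about 2.5 N, has given 0.03 rad at 4.5 N and is solid from 9 N on.
There are look-alikes about, which are no part of the job. Leave any pink look-alike of the part that bears start_top alone.

How it is judged:
By the outcome, as a careful person would: the job done as asked, in the order asked, and still so for the second after the job is handed in, with the robot touching nothing.
It also fails if it takes over 64 s, if anything falls off the work surface, if the arm or the gripper's body presses on something with over 40 N, if the wrist force passes 120 N, or if a joint passes its speed limit or range.

## Working session

There is one attempt and no reset: what is moved stays moved. The work goes in short steps, Python scripts to look and compute and a shell command to move; the robot and the scene stay as the last step left them, time stands still between calls to the robot, and variables do not carry over. Pictures are saved under pics/ and viewed, on a budget of 10 in all, crops included, one or two more only if the job needs it, and the job is handed in when it is done.

```bash
mkdir -p pics; python3 - <<'E'
from bench import r
import cv2,numpy as np
a=r.camera("top");b=r.camera("side")
for n,i in(("top",a),("side",b)): cv2.imwrite(f"pics/{n}1.png",cv2.cvtColor(i,cv2.COLOR_RGB2BGR))
for c in("top","side"):
  m=r.camera_model(c);print(c,m["fx"],m["fy"],m["cx"],m["cy"],m["dist"],np.round(m["world_from_camera"],3).tolist())
print(r.camera_model("wrist")); s=r.read_state();print(s,r.tcp_to_grasp)
for n in("unwinder","dial_axis","pointer","start_top","mark","roll","cartons"):
  for c in("top","side"):
    try: print(n,c,[(round(d["score"],2),np.round(d["extent"]).tolist()) for d in r.cut_out(n,c)])
    except Exception as e: print(n,c,e)
E
```

```text
top 407.0916766457265 407.0916766457265 276.77701496698177 206.66188479457568 [-0.03667205  0.          0.          0.          0.        ] [[0.028, 0.994, -0.108, 0.339], [-1.0, 0.028, -0.006, 0.067], [-0.003, 0.108, 0.994, 1.061], [0.0, 0.0, 0.0, 1.0]]
side 543.6125271403208 543.6125271403208 279.04679757194504 211.61653500879373 [-0.06957452  0.          0.          0.          0.        ] [[0.916, 0.279, -0.287, 0.078], [-0.401, 0.63, -0.665, -0.697], [-0.005, 0.724, 0.689, 0.911], [0.0, 0.0, 0.0, 1.0]]
{'fx': 327.99708863684367, 'fy': 327.99708863684367, 'cx': 275.72842250999963, 'cy': 208.5101208449694, 'dist': array([0.01023352, 0.        , 0.        , 0.        , 0.        ]), 'mount': array([[ 6.12095291e-04,  9.54364103e-01,  2.98644914e-01,
         8.20097316e-02],
       [ 9.99999806e-01, -6.18139738e-04, -7.42178942e-05,
        -6.35776656e-05],
       [ 1.13773395e-04,  2.98644902e-01, -9.54364296e-01,
        -1.61264122e-01],
       [ 0.00000000e+00,  0.00000000e+00,  0.00000000e+00,
         1.00000000e+00]])}
{'time': 0.1, 'joint_positions': array([-1.16662526,  0
[... 898 characters left out ...]
1.0, 204.0])]
pointer side [(0.75, [319.0, 208.0, 377.0, 266.0]), (0.29, [308.0, 259.0, 322.0, 272.0])]
start_top top [(0.73, [190.0, 178.0, 206.0, 195.0]), (0.73, [216.0, 121.0, 230.0, 138.0]), (0.62, [193.0, 243.0, 209.0, 255.0]), (0.62, [135.0, 286.0, 147.0, 304.0])]
start_top side [(0.6, [269.0, 161.0, 287.0, 174.0]), (0.59, [214.0, 184.0, 230.0, 196.0]), (0.55, [336.0, 160.0, 350.0, 174.0]), (0.44, [153.0, 161.0, 167.0, 174.0])]
mark top []
mark side []
roll top [(0.69, [399.0, 169.0, 444.0, 210.0]), (0.65, [324.0, 210.0, 330.0, 224.0])]
roll side [(0.68, [375.0, 316.0, 437.0, 391.0])]
cartons top [(0.65, [115.0, 190.0, 163.0, 249.0])]
cartons side [(0.89, [194.0, 128.0, 256.0, 177.0])]
```

View pics/top1.png

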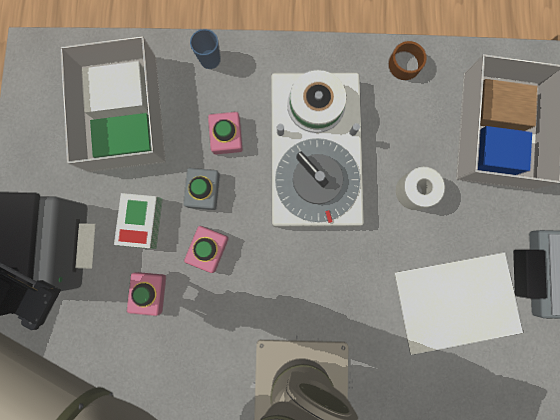

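View pics/side1.png

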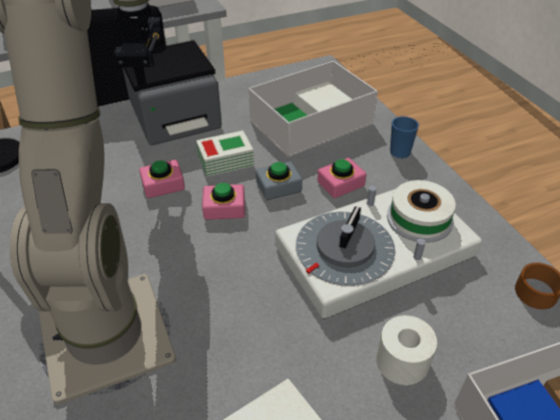

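Top view: grey push-button box at (201,187). Pink look-alikes at (225,130), (205,248) and (143,294). The dial is at about (318,178), its pointer end towards (300,153), and the red tab at (329,216). The side view agrees: grey box at (279,178), tab at (312,268). I choose the grey box.

```bash
cat > h.py <<'E'
from bench import r
import cv2,numpy as np
from scipy.spatial.transform import Rotation as R
def model(c,st=None):
    m=r.camera_model(c)
    if c=="wrist":
        T=np.eye(4);T[:3,:3]=R.from_quat(st["eef_rot"]).as_matrix();T[:3,3]=st["ee_pos"];W=T@m["mount"]
    else: W=m["world_from_camera"]
    K=np.array([[m["fx"],0,m["cx"]],[0,m["fy"],m["cy"]],[0,0,1]]);return K,np.array(m["dist"]),np.array(W)
def proj(M,P):
    K,d,W=M;F=np.diag([1,-1,-1.]);Rcw=F@W[:3,:3].T;t=-Rcw@W[:3,3]
    return cv2.projectPoints(np.asarray(P,float).reshape(-1,3),cv2.Rodrigues(Rcw)[0],t,K,d)[0][:,0]
def plane(M,uv,z):
    K,d,W=M;n=cv2.undistortPoints(np.asarray(uv,float).reshape(-1,1,2),K,d)[:,0]
    D=np.c_[n[:,0],-n[:,1],-np.ones(len(n))]@W[:3,:3].T
    return W[:3,3]+D*((z-W[2,3])/D[:,2])[:,None]
def red(im):
    h=cv2.cvtColor(im,cv2.COLOR_RGB2HSV);return ((h[...,0]<8)|(h[...,0]>172))&(h[...,1]>150)&(h[...,2]>90)
def yaw(st): x=R.from_quat(st["eef_rot"]).as_matrix()[:,0];return np.degrees(np.arctan2(x[1],x[0]))
E
python3 - <<'E'
from h import *
for c,dial,btn in(("top",(318.5,180),(200,187)),("side",(346,246),(279,171))):
    im=r.camera(c);M=model(c)
    print(c,"scale centre",plane(M,dial,.06).round(3),"btn",plane(M,btn,.069).round(3))
    print("red",[(s.tolist(),q.round(1).tolist(),plane(M,q,.065).round(3).tolist()) for s,q in zip(*[v[1:] for v in (lambda o:(o[2][:,4],o[3]))(cv2.connectedComponentsWithStats(red(im).astype(np.uint8)))]) if s>10])
    for n in("dial_axis","pointer","start_top"):
        for o in r.cut_out(n,c)[:2]:
            ys,xs=np.nonzero(o["region"]);u=(xs.mean(),ys.mean());z=.112 if n=="pointer" else .069
            print(n,round(o["score"],2),np.round(u,1),plane(M,u,z).round(3))
E
```

```text
top scale centre [[ 0.518 -0.029  0.06 ]] btn [[0.49  0.264 0.069]]
red [(37, [328.5, 216.1], [[0.427, -0.055, 0.065]]), (304, [132.7, 236.1], [[0.365, 0.424, 0.065]])]
dial_axis 0.56 [316.  149.3] [[ 0.593 -0.021  0.069]]
pointer 0.9 [317.  177.8] [[ 0.513 -0.021  0.112]]
start_top 0.77 [203.4 248.4] [[0.34  0.248 0.069]]
start_top 0.71 [141.3 294.9] [[0.224 0.393 0.069]]
side scale centre [[ 0.52  -0.031  0.06 ]] btn [[0.486 0.247 0.069]]
red [(133, [209.3, 147.7], [[0.361, 0.412, 0.065]]), (50, [312.1, 267.5], [[0.425, -0.059, 0.065]])]
dial_axis 0.74 [376.2 244.8] [[ 0.575 -0.061  0.069]]
pointer 0.92 [345.8 241.5] [[ 0.499 -0.061  0.112]]
start_top 0.75 [222.4 189.4] [[0.337 0.239 0.069]]
start_top 0.74 [341.9 164.9] [[0.638 0.206 0.069]]
```

```bash
python3 -m inch '[{"offset":[-0.03,-0.027,-0.02],"turn":[0,0,0],"fingers":0.06},{"offset":[-0.044,-0.040,-0.01],"turn":[0,0,0],"fingers":0.06},{"offset":[-0.044,-0.040,0],"turn":[0,0,0],"fingers":0.06},{"offset":[-0.044,-0.040,0],"turn":[0,0,0],"fingers":0.06},{"offset":[-0.044,-0.040,0],"turn":[0,0,0],"fingers":0.06}]'
python3 -m inch '[{"offset":[-0.044,-0.040,0],"turn":[0,0,0],"fingers":0.06},{"offset":[-0.044,-0.040,0],"turn":[0,0,0],"fingers":0.06},{"offset":[-0.044,-0.040,0],"turn":[0,0,0],"fingers":0.06},{"offset":[-0.044,-0.040,0],"turn":[0,0,0],"fingers":0.06},{"offset":[-0.03,-0.027,0],"turn":[0,0,0],"fingers":0.06}]'
for i in 1 2; do python3 -m inch '[{"offset":[0,0,0],"turn":[0,0,10],"fingers":0.06},{"offset":[0,0,0],"turn":[0,0,10],"fingers":0.06},{"offset":[0,0,0],"turn":[0,0,10],"fingers":0.06},{"offset":[0,0,0],"turn":[0,0,10],"fingers":0.06},{"offset":[0,0,0],"turn":[0,0,10],"fingers":0.06}]'; done
python3 -c "
from h import *
s=r.read_state();print(yaw(s),s['joint_positions'])"
```

```text
time: 1.82
ee_pos: [0.3695, 0.3101, 0.2527]
eef_rot: [0.208, 0.978, 0.001, -0.0]
ft_force: [1.4, 0.5, 0.7]
width: 0.0602
time: 2.45
ee_pos: [0.4845, 0.0449, 0.2538]
eef_rot: [0.209, 0.978, 0.003, 0.001]
ft_force: [-0.3, 0.2, 0.2]
width: 0.0598
time: 3.08
ee_pos: [0.4855, 0.0402, 0.2545]
eef_rot: [0.616, 0.788, 0.003, 0.001]
ft_force: [-0.4, -0.4, 0.3]
width: 0.0605
time: 3.7
ee_pos: [0.4855, 0.0401, 0.2552]
eef_rot: [0.898, 0.44, 0.004, -0.001]
ft_force: [0.1, 0.3, 0.6]
width: 0.0598
52.24792334213477 [-5.78089701e-01 -1.39167393e-02  4.04657935e-01  1.78822328e+00
  1.21419871e-03  1.35893376e+00 -8.32603045e-01]
```

```bash
python3 -m inch '[{"offset":[-0.017,0.035,0],"turn":[0,0,0],"fingers":0.06},{"offset":[-0.017,0.035,0],"turn":[0,0,0],"fingers":0.06},{"offset":[0,0,0],"turn":[0,0,8],"fingers":0.06},{"offset":[0,0,0],"turn":[0,0,8],"fingers":0.06},{"offset":[0,0,0],"turn":[0,0,0],"fingers":0.06}]'
python3 - <<'E'
from h import *
s=r.read_state();im=r.camera("wrist");M=model("wrist",s);cv2.imwrite("pics/w1.png",cv2.cvtColor(im,cv2.COLOR_RGB2BGR))
print(s["ee_pos"],yaw(s),s["ft_force"])
st=cv2.connectedComponentsWithStats(red(im).astype(np.uint8))
for a,q in zip(st[2][1:,4],st[3][1:]):
    if a>20: print("red",a,q,plane(M,q,.065))
for o in r.cut_out("pointer","wrist"):
    print(o["score"],o["extent"]);ys,xs=np.nonzero(o["region"]);print(xs.mean(),ys.mean())
print("pred axis px",proj(M,[[.519,-.03,.078],[.519,-.03,.112]]))
E
```

```text
time: 4.32
ee_pos: [0.5211, -0.0317, 0.2556]
eef_rot: [0.952, 0.307, 0.005, -0.002]
ft_force: [0.0, 0.5, 0.1]
width: 0.0599
[ 0.52110138 -0.03168353  0.25564649] 35.714321885534154 [0.04800956 0.46590657 0.08485525]
red 178 [246.30898876 259.02808989] [[ 0.42996529 -0.05516675  0.065     ]]
0.9 [213.8, 112.1, 330.2, 242.3]
270.61817834273154 181.73229475293894
pred axis px [[272.86128434 189.68940009]
 [272.56993895 197.93741533]]
```

View pics/w1.png

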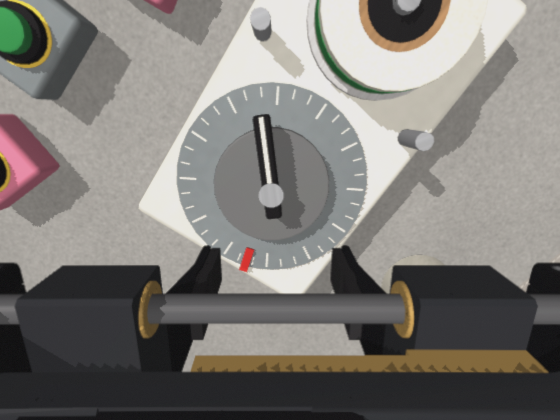

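The view shows the bar from tail (274,216) to pointer tip (261,117), the axis cap at about (271,195), and the red tab at (246,259). I'll fit the scale circle and the bar line next.

```bash
cat > fit.py <<'E'
from h import *
from scipy.optimize import least_squares
def circ(im,M,c0,z=.0585,r0=.106):
    """radial search for outer scale edge (dark->white) and circle fit"""
    g=cv2.GaussianBlur(cv2.cvtColor(im,cv2.COLOR_RGB2GRAY),(3,3),0).astype(np.float32);P=[]
    for a in np.radians(np.arange(0,360,3)):
        rr=np.arange(.098,.116,.0004);pts=np.c_[c0[0]+rr*np.cos(a),c0[1]+rr*np.sin(a),0*rr+z]
        uv=proj(M,pts).astype(np.float32);v=cv2.remap(g,uv[None,:,0],uv[None,:,1],cv2.INTER_LINEAR)[0]
        d=np.gradient(v);i=d.argmax()
        if d[i]>1.5 and uv[i,1]<240: P.append(pts[i,:2])
    P=np.array(P);s=least_squares(lambda q:np.hypot(*(P-q[:2]).T)-q[2],[*c0,r0],loss="soft_l1",f_scale=.001)
    return s.x,len(P),np.sqrt(np.mean(s.fun**2))
def bar(im,M,axis,name="wrist"):
    """dir of bar from network region: line through the top's dark/white pixels"""
    o=r.cut_out("pointer",name)
    return o
E
python3 - <<'E'
from fit import *
s=r.read_state();im=cv2.cvtColor(cv2.imread("pics/w1.png"),cv2.COLOR_BGR2RGB);M=model("wrist",s)
for z in(.057,.059,.062): print(z,circ(im,M,(.519,-.03),z))
tip=plane(M,[[261.5,117],[274,217]],.112);print(tip)
c,_,_=circ(im,M,(.519,-.03),.059)
print("bar ang",np.degrees(np.arctan2(*(tip[0,:2]-tip[1,:2])[::-1])),"from axis",np.degrees(np.arctan2(*(tip[0,:2]-c[:2])[::-1])),np.hypot(*(tip[:,:2]-c[:2]).T))
mk=plane(M,[246.3,259.0],.065)[0,:2]-c[:2];print("mark ang",np.degrees(np.arctan2(mk[1],mk[0])),np.hypot(*mk))
mt=model("top");it=r.camera("top");print("top circle",circ(it,mt,(.519,-.03),.059));q=plane(mt,(328.5,216.1),.065)[0,:2];print(q)
E
```

```text
0.057 (array([ 0.51968689, -0.02711317,  0.10638163]), 86, np.float64(0.0003405958527876839))
0.059 (array([ 0.51997917, -0.02688146,  0.10583221]), 86, np.float64(0.0002787041961234474))
0.062 (array([ 0.52054206, -0.02652326,  0.10492545]), 86, np.float64(0.000258074192096421))
[[ 0.5740842   0.02222208  0.112     ]
 [ 0.50407062 -0.04216365  0.112     ]]
bar ang 42.60219145352437 from axis 42.22561659911259 [0.07306512 0.02205963]
mark ang -162.57710272318874 0.09429585822083741
top circle (array([ 0.51917748, -0.02646019,  0.10608172]), 65, np.float64(0.0020152111824830645))
[ 0.42751598 -0.05472982]
```

```bash
python3 -m inch '[{"offset":[0,0,0],"turn":[0,0,-6.7],"fingers":0.045},{"offset":[0.029,-0.002,0.02],"turn":[0,0,0],"fingers":0.045},{"offset":[0.028,-0.002,0.04],"turn":[0,0,0],"fingers":0.045},{"offset":[0,0,0.04],"turn":[0,0,0],"fingers":0.045},{"offset":[0,0,0],"turn":[0,0,0],"fingers":0.045}]'
python3 -c "
from h import *
s=r.read_state();p=s['ee_pos'];t=np.radians(yaw(s));x=np.array([np.cos(t),np.sin(t)]);y=np.array([np.sin(t),-np.cos(t)]);R0=R.from_quat(s['eef_rot']).as_matrix();print(p,yaw(s),s['joint_positions'],R0[:,2])
tg=np.array([.52,-.0268])+.055*np.array([np.cos(np.radians(42.4)),np.sin(np.radians(42.4))])-p[:2];print(tg@x,tg@y)"
```

```text
time: 5.1
ee_pos: [0.5627, 0.0137, 0.1551]
eef_rot: [0.929, 0.371, 0.006, -0.002]
ft_force: [-0.2, -0.6, 0.1]
width: 0.045
[0.56272946 0.01370274 0.1551246 ] 43.54585769752639 [-0.50730791  0.2451119   0.47127252  1.75004275 -0.12809764  1.16410533
 -0.80935213] [ 0.0107147   0.00773175 -0.9999127 ]
-0.003886052374414373 0.0010193827599856828
```

```bash
python3 -m inch '[{"offset":[-0.003,0.001,0.03],"turn":[0,0,1],"fingers":0.045},{"offset":[0,0,0.025],"turn":[0,0,0],"fingers":0.045},{"offset":[0,0,0.015],"turn":[0,0,0],"fingers":0.045},{"offset":[0,0,0],"turn":[0,0,0],"fingers":0.045}]'
python3 -m inch '[{"offset":[0,0,0],"turn":[0,0,0],"fingers":0.01},{"offset":[0,0,0],"turn":[0,0,0],"fingers":0.01},{"offset":[0,0,0],"turn":[0,0,0],"fingers":0.01}]' 10
python3 -c "
from h import *
s=r.read_state();p=s['ee_pos'];d=p[:2]-[.52,-.0268];print(p,yaw(s),s['ft_force'],s['torque'],s['width'],np.hypot(*d),np.degrees(np.arctan2(d[1],d[0])))"
```

```text
time: 5.6
ee_pos: [0.5657, 0.0118, 0.0904]
eef_rot: [0.931, 0.365, 0.011, -0.001]
ft_force: [-0.1, -1.0, -0.0]
width: 0.0449
time: 5.98
ee_pos: [0.5674, 0.0119, 0.0936]
eef_rot: [0.931, 0.365, 0.013, -0.001]
ft_force: [-0.6, 1.6, -0.2]
width: 0.0228
[0.56739287 0.01191427 0.09355751] 42.79514651875136 [-0.59864981  1.58441181 -0.23228131] [ 0.27917635  0.45777005 -0.0115794 ] 0.022824588187398496 0.06119541511179881 39.244685947323916
```

```bash
python3 -m inch '[{"offset":[-0.005,0,0.009],"turn":[0,-1.5,0],"fingers":0.01},{"offset":[0,0,0.001],"turn":[0,0,0],"fingers":0.01},{"offset":[0,0,0.001],"turn":[0,0,0],"fingers":0.01}]' 10
cat > st.py <<'E'
from h import *
s=r.read_state();p=s['ee_pos'];d=p[:2]-[.52,-.0268];a=np.arctan2(d[1],d[0]);f=s['ft_force']
Z=R.from_quat(s['eef_rot']).as_matrix();n=np.linalg.norm(d)
print('t',round(s['time'],2),'p',p.round(4),'yaw',yaw(s).round(2),'f',f.round(1),'T',s['torque'].round(2),'w',s['width'].round(4),'rad',n.round(4),'ang',np.degrees(a).round(1),'Ftan_acw',(f[:2]@[-np.sin(a),np.cos(a)]).round(2),'Frad',(f[:2]@d/n).round(2),'tilt xy deg',np.degrees(Z.T[:2]@[0,0,-1]).round(1),'j7',s['joint_positions'][6].round(2))
E
python3 st.py
```

```text
time: 6.35
ee_pos: [0.5657, 0.0102, 0.0848]
eef_rot: [0.931, 0.365, 0.002, 0.004]
ft_force: [-4.4, 0.3, 12.6]
width: 0.0171Traceback (most recent call last):
  File "st.py", line 4, in <module>
    print('t',round(s['time'],2),'p',p.round(4),'yaw',yaw(s).round(2),'f',f.round(1),'T',s['torque'].round(2),'w',s['width'].round(4),'rad',n.round(4),'ang',np.degrees(a).round(1),'Ftan_acw',(f[:2]@[-np.sin(a),np.cos(a)]).round(2),'Frad',(f[:2]@d/n).round(2),'tilt xy deg',np.degrees(Z.T[:2]@[0,0,-1]).round(1),'j7',s['joint_positions'][6].round(2))
                                                                                                                  ^^^^^^^^^^^^^^^^
AttributeError: 'float' object has no attribute 'round'
```

```bash
sed -i "s/yaw(s).round(2)/round(float(yaw(s)),2)/; s/'w',s\['width'\].round(4)/'w',round(float(s['width']),4)/" st.py
python3 -m inch '[{"offset":[0,0,-0.001],"turn":[0,0,0],"fingers":0.01},{"offset":[0,-0.004,0],"turn":[0,0,-4],"fingers":0.01},{"offset":[0,-0.004,0],"turn":[0,0,-4],"fingers":0.01},{"offset":[0,-0.004,0],"turn":[0,0,-4],"fingers":0.01},{"offset":[0,-0.004,0],"turn":[0,0,-4],"fingers":0.01}]' 8
python3 st.py
```

```text
time: 6.98
ee_pos: [0.5533, 0.0207, 0.0862]
eef_rot: [0.869, 0.494, -0.001, 0.004]
ft_force: [-1.5, 0.2, 4.1]
width: 0.0171
t 6.97 p [0.5533 0.0207 0.0862] yaw 59.22 f [-1.5  0.2  4.1] T [ 0.12  0.26 -0.17] w 0.0171 rad 0.058 ang 55.0 Ftan_acw 1.37 Frad -0.72 tilt xy deg [ 0.3 -0.4] j7 -0.55
```

```bash
python3 -m inch '[{"offset":[0,-0.003,0],"turn":[0,0,-3],"fingers":0.01},{"offset":[0,-0.003,0],"turn":[0,0,-3],"fingers":0.01}]'; python3 st.py
python3 -m inch '[{"offset":[0,-0.002,0],"turn":[0,0,-2],"fingers":0.01},{"offset":[0,-0.002,0],"turn":[0,0,-2],"fingers":0.01}]'; python3 st.py
python3 -m inch '[{"offset":[0,-0.002,0],"turn":[0,0,-2],"fingers":0.01},{"offset":[0,-0.002,0],"turn":[0,0,-2],"fingers":0.01}]'; python3 st.py
```

```text
time: 7.22
ee_pos: [0.5479, 0.024, 0.0862]
eef_rot: [0.841, 0.541, -0.001, 0.004]
ft_force: [-0.6, 0.5, 4.3]
width: 0.017
t 7.22 p [0.5479 0.024  0.0862] yaw 65.44 f [-0.6  0.5  4.3] T [ 0.15  0.27 -0.2 ] w 0.017 rad 0.0579 ang 61.2 Ftan_acw 0.79 Frad 0.18 tilt xy deg [ 0.4 -0.3] j7 -0.46
time: 7.48
ee_pos: [0.5442, 0.0259, 0.0862]
eef_rot: [0.821, 0.571, -0.002, 0.004]
ft_force: [-0.1, -0.2, 4.4]
width: 0.0168
t 7.47 p [0.5442 0.0259 0.0862] yaw 69.62 f [-0.1 -0.2  4.4] T [ 0.23  0.25 -0.12] w 0.0168 rad 0.0579 ang 65.3 Ftan_acw 0.05 Frad -0.24 tilt xy deg [ 0.4 -0.3] j7 -0.4
time: 7.72
ee_pos: [0.5403, 0.0275, 0.0862]
eef_rot: [0.799, 0.601, -0.002, 0.004]
ft_force: [-1.8, 0.2, 3.2]
width: 0.017
t 7.72 p [0.5403 0.0275 0.0862] yaw 73.86 f [-1.8  0.2  3.2] T [ 0.29  0.29 -0.21] w 0.017 rad 0.0579 ang 69.5 Ftan_acw 1.74 Frad -0.46 tilt xy deg [ 0.4 -0.3] j7 -0.33
```

```bash
python3 -m inch '[{"offset":[0,-0.002,0],"turn":[0,0,-2],"fingers":0.01},{"offset":[0,-0.002,0],"turn":[0,0,-2],"fingers":0.01}]'>/dev/null; python3 st.py
python3 -m inch '[{"offset":[0,-0.002,0],"turn":[0,0,-2],"fingers":0.01},{"offset":[0,-0.002,0],"turn":[0,0,-2],"fingers":0.01}]'>/dev/null; python3 st.py
python3 -m inch '[{"offset":[0,-0.002,0],"turn":[0,0,-2],"fingers":0.01},{"offset":[0,-0.002,0],"turn":[0,0,-2],"fingers":0.01}]'>/dev/null; python3 st.py
```

```text
t 7.97 p [0.5362 0.0288 0.0863] yaw 78.14 f [-1.   1.4  4.4] T [ 0.38  0.25 -0.15] w 0.0171 rad 0.0579 ang 73.7 Ftan_acw 1.37 Frad 1.01 tilt xy deg [ 0.4 -0.2] j7 -0.27
t 8.22 p [0.532  0.0298 0.0863] yaw 82.43 f [-0.8  2.1  4. ] T [ 0.5   0.27 -0.14] w 0.0171 rad 0.0579 ang 78.0 Ftan_acw 1.26 Frad 1.91 tilt xy deg [ 0.4 -0.2] j7 -0.2
t 8.47 p [0.5278 0.0305 0.0863] yaw 86.73 f [-0.5  2.4  4.5] T [ 0.49  0.29 -0.17] w 0.0171 rad 0.0578 ang 82.3 Ftan_acw 0.79 Frad 2.35 tilt xy deg [ 0.4 -0.2] j7 -0.13
```

```bash
for i in 1 2 3 4; do python3 -m inch '[{"offset":[0,-0.002,0],"turn":[0,0,-2],"fingers":0.01},{"offset":[0,-0.002,0],"turn":[0,0,-2],"fingers":0.01}]'>/dev/null; python3 st.py; done
```

```text
t 8.72 p [0.5235 0.0309 0.0863] yaw 91.02 f [-1.6  1.6  4.2] T [ 0.68  0.27 -0.15] w 0.017 rad 0.0578 ang 86.6 Ftan_acw 1.71 Frad 1.5 tilt xy deg [ 0.4 -0.1] j7 -0.06
t 8.97 p [0.5191 0.031  0.0863] yaw 95.32 f [-1.5  2.9  5.2] T [ 0.73  0.35 -0.16] w 0.0169 rad 0.0578 ang 90.9 Ftan_acw 1.48 Frad 2.89 tilt xy deg [ 0.4 -0.1] j7 0.01
t 9.22 p [0.5148 0.0307 0.0863] yaw 99.62 f [-1.3  3.1  4.8] T [ 0.73  0.44 -0.17] w 0.0172 rad 0.0578 ang 95.1 Ftan_acw 1.05 Frad 3.22 tilt xy deg [ 0.4 -0.1] j7 0.08
t 9.47 p [0.5105 0.0302 0.0863] yaw 103.91 f [-1.4  4.   4.9] T [ 0.87  0.49 -0.1 ] w 0.0171 rad 0.0578 ang 99.4 Ftan_acw 0.69 Frad 4.22 tilt xy deg [ 0.4 -0. ] j7 0.15
```

```bash
for i in 1 2 3 ; do python3 -m inch '[{"offset":[0.0003,-0.002,0],"turn":[0,0,-2],"fingers":0.01},{"offset":[0.0003,-0.002,0],"turn":[0,0,-2],"fingers":0.01}]'>/dev/null; python3 st.py; done
```

```text
t 9.72 p [0.5062 0.0293 0.0863] yaw 108.18 f [-2.   2.3  4.2] T [ 0.54  0.36 -0.14] w 0.0169 rad 0.0578 ang 103.8 Ftan_acw 1.42 Frad 2.74 tilt xy deg [0.4 0. ] j7 0.22
t 9.97 p [0.502  0.0282 0.0863] yaw 112.46 f [-1.2  1.4  5.1] T [ 0.49  0.34 -0.11] w 0.0169 rad 0.0579 ang 108.2 Ftan_acw 0.71 Frad 1.68 tilt xy deg [0.4 0.1] j7 0.29
t 10.22 p [0.4978 0.0266 0.0862] yaw 116.72 f [-0.7  1.3  4.6] T [ 0.39  0.35 -0.1 ] w 0.0168 rad 0.0579 ang 112.5 Ftan_acw 0.15 Frad 1.47 tilt xy deg [0.5 0.1] j7 0.36
```

```bash
for i in 1 2 3 4; do python3 -m inch '[{"offset":[0.0002,-0.002,0],"turn":[0,0,-2],"fingers":0.01},{"offset":[0.0002,-0.002,0],"turn":[0,0,-2],"fingers":0.01}]'>/dev/null; python3 st.py; done
```

```text
t 10.47 p [0.4938 0.0248 0.0862] yaw 121.0 f [0.4 0.7 4.6] T [ 0.32  0.31 -0.09] w 0.0169 rad 0.0578 ang 116.9 Ftan_acw -0.65 Frad 0.47 tilt xy deg [0.5 0.1] j7 0.43
t 10.72 p [0.49   0.0227 0.0862] yaw 125.28 f [-0.8  0.3  4.9] T [ 0.27  0.22 -0.16] w 0.0169 rad 0.0579 ang 121.2 Ftan_acw 0.55 Frad 0.66 tilt xy deg [0.5 0.2] j7 0.51
t 10.97 p [0.4864 0.0203 0.0862] yaw 129.56 f [-0.3  1.4  3.7] T [ 0.18  0.22 -0.14] w 0.017 rad 0.0579 ang 125.5 Ftan_acw -0.61 Frad 1.33 tilt xy deg [0.5 0.2] j7 0.58
t 11.22 p [0.4829 0.0175 0.0862] yaw 133.83 f [-1.2  1.3  4.9] T [ 0.27  0.22 -0.08] w 0.017 rad 0.0578 ang 130.0 Ftan_acw 0.08 Frad 1.79 tilt xy deg [0.5 0.3] j7 0.66
```

```bash
for i in 1 2 3 4; do python3 -m inch '[{"offset":[0.0002,-0.002,0],"turn":[0,0,-2],"fingers":0.01}]'>/dev/null; python3 st.py; done
```

```text
t 11.35 p [0.4812 0.0161 0.0862] yaw 135.97 f [-0.6  1.7  3.3] T [ 0.3   0.25 -0.13] w 0.017 rad 0.0578 ang 132.1 Ftan_acw -0.71 Frad 1.64 tilt xy deg [0.5 0.3] j7 0.7
t 11.47 p [0.4796 0.0146 0.0862] yaw 138.11 f [-1.   0.2  2.9] T [ 0.21  0.14 -0.12] w 0.0164 rad 0.0578 ang 134.3 Ftan_acw 0.61 Frad 0.84 tilt xy deg [0.5 0.3] j7 0.74
t 11.6 p [0.4781 0.013  0.0862] yaw 140.25 f [-0.5  0.6  3.9] T [ 0.27  0.18 -0.1 ] w 0.0168 rad 0.0578 ang 136.5 Ftan_acw -0.15 Frad 0.79 tilt xy deg [0.5 0.3] j7 0.78
t 11.72 p [0.4766 0.0113 0.0862] yaw 142.38 f [-0.7 -0.2  3.6] T [ 0.24  0.25 -0.15] w 0.0168 rad 0.0578 ang 138.7 Ftan_acw 0.6 Frad 0.39 tilt xy deg [0.5 0.3] j7 0.81
```

```bash
python3 - <<'E'
from h import *
a=r.camera("top")[50:240,230:400];b=r.camera("side")[150:340,260:500]
b=cv2.resize(b,None,fx=2,fy=2);a=cv2.resize(a,None,fx=2,fy=2)
cv2.imwrite("pics/chk.png",cv2.cvtColor(np.hstack([a[:380],b[:380]])[:,:800],cv2.COLOR_RGB2BGR))
E
```

```text
(no output)
```

View pics/chk.png

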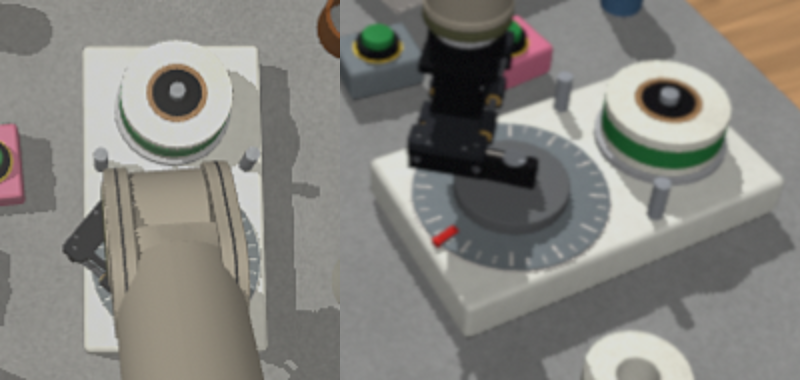

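The side crop shows the gripper still holding the bar, with the axis cap at (515,155), so the dial has turned along. I'll keep feeling for the stop.

```bash
for i in 1 2 3 4; do python3 -m inch '[{"offset":[0.0002,-0.0015,0],"turn":[0,0,-1.5],"fingers":0.01}]'>/dev/null; python3 st.py; done
```

```text
t 11.95 p [0.4755 0.01   0.0862] yaw 143.87 f [-0.3 -0.1  3.6] T [ 0.11  0.1  -0.08] w 0.0167 rad 0.0578 ang 140.4 Ftan_acw 0.27 Frad 0.12 tilt xy deg [0.5 0.4] j7 0.84
t 12.07 p [0.4745 0.0087 0.0863] yaw 145.47 f [ 0.7 -0.1  3.2] T [ 0.07  0.01 -0.07] w 0.0169 rad 0.0577 ang 142.0 Ftan_acw -0.39 Frad -0.58 tilt xy deg [0.5 0.4] j7 0.87
t 12.2 p [0.4735 0.0075 0.0863] yaw 147.08 f [-0.9 -0.1  1.9] T [ 0.05 -0.   -0.13] w 0.0169 rad 0.0578 ang 143.6 Ftan_acw 0.6 Frad 0.66 tilt xy deg [0.5 0.4] j7 0.9
t 12.32 p [0.4725 0.0061 0.0863] yaw 148.68 f [0.4 0.8 1.9] T [-0.01 -0.02 -0.13] w 0.0165 rad 0.0578 ang 145.3 Ftan_acw -0.87 Frad 0.13 tilt xy deg [0.5 0.4] j7 0.93
```

```bash
for i in 1 2 3 4 5; do python3 -m inch '[{"offset":[0.0002,-0.0015,0],"turn":[0,0,-1.5],"fingers":0.01}]'>/dev/null; python3 st.py; done
```

```text
t 12.45 p [0.4716 0.0047 0.0863] yaw 150.29 f [ 0.1 -1.   2.3] T [ 0.01 -0.14 -0.12] w 0.0169 rad 0.0577 ang 146.9 Ftan_acw 0.76 Frad -0.64 tilt xy deg [0.5 0.4] j7 0.96
t 12.57 p [0.4709 0.0035 0.0864] yaw 151.89 f [1.2 0.6 2.6] T [ 0.24 -0.36 -0.15] w 0.0168 rad 0.0578 ang 148.3 Ftan_acw -1.14 Frad -0.75 tilt xy deg [0.5 0.4] j7 0.99
t 12.7 p [0.4702 0.0024 0.0864] yaw 153.5 f [2.1 1.2 1.2] T [ 0.31 -0.53 -0.14] w 0.0168 rad 0.0577 ang 149.6 Ftan_acw -2.14 Frad -1.19 tilt xy deg [0.5 0.4] j7 1.02
t 12.82 p [0.4696 0.0013 0.0865] yaw 155.11 f [3.7 2.2 0.7] T [ 0.42 -0.64 -0.18] w 0.0172 rad 0.0577 ang 150.8 Ftan_acw -3.75 Frad -2.14 tilt xy deg [0.5 0.4] j7 1.05
t 12.95 p [4.691e-01 2.000e-04 8.660e-02] yaw 156.72 f [3.3 1.6 0.8] T [ 0.58 -0.79 -0.21] w 0.0172 rad 0.0576 ang 152.1 Ftan_acw -2.96 Frad -2.2 tilt xy deg [0.5 0.3] j7 1.08
```

```bash
for i in 1 2 3; do python3 -m inch '[{"offset":[0.0004,-0.0015,0],"turn":[0,0,-1],"fingers":0.01}]'>/dev/null; python3 st.py; done
```

```text
t 13.07 p [ 0.4686 -0.0008  0.0868] yaw 157.82 f [ 5.9  1.9 -0.6] T [ 0.68 -1.29 -0.2 ] w 0.0169 rad 0.0576 ang 153.2 Ftan_acw -4.36 Frad -4.37 tilt xy deg [0.6 0.3] j7 1.1
t 13.2 p [ 0.4684 -0.0017  0.087 ] yaw 158.9 f [ 6.9  4.  -1.1] T [ 0.86 -1.37 -0.21] w 0.0174 rad 0.0574 ang 154.0 Ftan_acw -6.66 Frad -4.44 tilt xy deg [0.7 0.2] j7 1.12
t 13.32 p [ 0.4684 -0.0021  0.0872] yaw 160.01 f [ 6.6  5.7 -2.1] T [ 1.33 -1.45 -0.22] w 0.0175 rad 0.0572 ang 154.5 Ftan_acw -7.99 Frad -3.52 tilt xy deg [0.8 0.2] j7 1.14
```

```bash
for i in 1 2; do python3 -m inch '[{"offset":[0.0004,-0.0015,0],"turn":[0,0,0],"fingers":0.01}]'>/dev/null; python3 st.py; done
```

```text
t 13.45 p [ 0.4684 -0.0023  0.0875] yaw 160.12 f [ 7.4  4.8 -3.4] T [ 1.47 -1.59 -0.12] w 0.0176 rad 0.0571 ang 154.6 Ftan_acw -7.56 Frad -4.63 tilt xy deg [0.9 0. ] j7 1.15
t 13.57 p [ 0.4685 -0.0023  0.0877] yaw 160.21 f [ 7.   7.5 -4.6] T [ 1.44 -1.64 -0.16] w 0.018 rad 0.057 ang 154.6 Ftan_acw -9.75 Frad -3.12 tilt xy deg [ 1.  -0.1] j7 1.15
```

```bash
python3 -m inch '[{"offset":[0,0.004,0.001],"turn":[0,0,1],"fingers":0.01},{"offset":[-0.0001,0.004,0.001],"turn":[0,0,3],"fingers":0.01},{"offset":[-0.0002,0.005,0],"turn":[0,0,5],"fingers":0.01},{"offset":[-0.0003,0.006,0],"turn":[0,0,6],"fingers":0.01},{"offset":[-0.0003,0.006,0],"turn":[0,0,6],"fingers":0.01}]'>/dev/null; python3 st.py
python3 -m inch '[{"offset":[-0.0003,0.006,0],"turn":[0,0,6],"fingers":0.01},{"offset":[-0.0003,0.006,0],"turn":[0,0,6],"fingers":0.01},{"offset":[-0.0003,0.006,0],"turn":[0,0,6],"fingers":0.01},{"offset":[-0.0003,0.006,0],"turn":[0,0,6],"fingers":0.01},{"offset":[-0.0003,0.006,0],"turn":[0,0,6],"fingers":0.01}]'>/dev/null; python3 st.py
```

```text
t 14.2 p [0.4799 0.015  0.0861] yaw 138.55 f [ 0.  -3.8  4.9] T [-0.79  0.09 -0.07] w 0.017 rad 0.0579 ang 133.9 Ftan_acw 2.65 Frad -2.75 tilt xy deg [ 1.  -0.1] j7 0.74
t 14.82 p [0.5023 0.0279 0.086 ] yaw 107.59 f [0.7 0.1 4. ] T [ 0.02 -0.23  0.11] w 0.0163 rad 0.0575 ang 107.9 Ftan_acw -0.69 Frad -0.09 tilt xy deg [ 1.  -0.1] j7 0.19
```

```bash
python3 -m inch '[{"offset":[-0.0002,0.0063,0],"turn":[0,0,6],"fingers":0.01},{"offset":[-0.0002,0.0063,0],"turn":[0,0,6],"fingers":0.01},{"offset":[-0.0002,0.0063,0],"turn":[0,0,6],"fingers":0.01},{"offset":[-0.0002,0.0063,0],"turn":[0,0,6],"fingers":0.01},{"offset":[-0.0002,0.0063,0],"turn":[0,0,6],"fingers":0.01}]'>/dev/null; python3 st.py
python3 -m inch '[{"offset":[-0.0002,0.0065,0],"turn":[0,0,6],"fingers":0.01},{"offset":[-0.0002,0.0065,0],"turn":[0,0,6],"fingers":0.01},{"offset":[-0.0002,0.0065,0],"turn":[0,0,6],"fingers":0.01}]'>/dev/null; python3 st.py
```

```text
t 15.45 p [0.5326 0.0292 0.0861] yaw 76.84 f [0.1 0.5 3.3] T [0.01 0.   0.09] w 0.0156 rad 0.0574 ang 77.3 Ftan_acw 0.03 Frad 0.46 tilt xy deg [ 1.  -0.4] j7 -0.31
t 15.82 p [0.5497 0.0223 0.0861] yaw 58.4 f [0.1 0.7 3.7] T [0.23 0.21 0.02] w 0.0161 rad 0.0574 ang 58.8 Ftan_acw 0.32 Frad 0.64 tilt xy deg [ 0.9 -0.5] j7 -0.59
```

```bash
for i in 1 2; do python3 -m inch '[{"offset":[-0.0002,0.0063,0],"turn":[0,0,6],"fingers":0.01},{"offset":[-0.0002,0.0063,0],"turn":[0,0,6],"fingers":0.01},{"offset":[-0.0002,0.0063,0],"turn":[0,0,6],"fingers":0.01},{"offset":[-0.0002,0.0063,0],"turn":[0,0,6],"fingers":0.01},{"offset":[-0.0002,0.0063,0],"turn":[0,0,6],"fingers":0.01}]'>/dev/null; python3 st.py; done
python3 -m inch '[{"offset":[-0.0002,0.0063,0],"turn":[0,0,6],"fingers":0.01},{"offset":[-0.0002,0.0063,0],"turn":[0,0,6],"fingers":0.01},{"offset":[-0.0002,0.0063,0],"turn":[0,0,6],"fingers":0.01}]'>/dev/null; python3 st.py
```

```text
t 16.45 p [5.703e-01 2.000e-04 8.640e-02] yaw 27.66 f [0.4 0.2 3.5] T [ 0.4  -0.04  0.1 ] w 0.0162 rad 0.0571 ang 28.2 Ftan_acw -0.0 Frad 0.46 tilt xy deg [ 0.8 -0.8] j7 -1.04
t 17.07 p [ 0.5768 -0.0294  0.0867] yaw -3.09 f [1.9 1.4 2.4] T [ 0.48 -0.21 -0.02] w 0.0159 rad 0.0569 ang -2.6 Ftan_acw 1.44 Frad 1.88 tilt xy deg [ 0.5 -1. ] j7 -1.48
t 17.45 p [ 0.5729 -0.0474  0.087 ] yaw -21.55 f [2.  1.2 1.2] T [ 0.56 -0.4  -0.02] w 0.0158 rad 0.0567 ang -21.3 Ftan_acw 1.86 Frad 1.46 tilt xy deg [ 0.2 -1.1] j7 -1.74
```

```bash
python3 -m inch '[{"offset":[0,0,0],"turn":[0,0,0],"fingers":0.045},{"offset":[0,0,0],"turn":[0,0,0],"fingers":0.045},{"offset":[0,0,-0.03],"turn":[0,0,0],"fingers":0.045},{"offset":[0,0,-0.04],"turn":[0,0,0],"fingers":0.045},{"offset":[0,0,0],"turn":[0,0,-10],"fingers":0.045}]'>/dev/null; python3 st.py
for i in 1 2 3; do python3 -m inch '[{"offset":[0,0,0],"turn":[0,0,-10.5],"fingers":0.045},{"offset":[0,0,0],"turn":[0,0,-10.5],"fingers":0.045},{"offset":[0,0,0],"turn":[0,0,-10.5],"fingers":0.045},{"offset":[0,0,0],"turn":[0,0,-10.5],"fingers":0.045},{"offset":[0,0,0],"turn":[0,0,-10.5],"fingers":0.045}]'>/dev/null; done; python3 st.py
```

```text
t 18.07 p [ 0.5705 -0.0462  0.1565] yaw -10.81 f [-0.3 -0.6 -1.3] T [-0.03  0.18 -0.  ] w 0.0448 rad 0.0541 ang -21.0 Ftan_acw -0.64 Frad -0.09 tilt xy deg [ 0.9 -1.3] j7 -1.61
t 19.95 p [ 0.5633 -0.0444  0.1514] yaw 150.49 f [-0.6  0.4  0.2] T [-0.03 -0.   -0.  ] w 0.0446 rad 0.0468 ang -22.1 Ftan_acw 0.13 Frad -0.66 tilt xy deg [-1.2  2.2] j7 1.09
```

```bash
python3 -m inch '[{"offset":[0,0,0],"turn":[-2.2,-1.2,-8],"fingers":0.045},{"offset":[-0.010,0.0006,0],"turn":[0,0,0],"fingers":0.045},{"offset":[0,0,0],"turn":[0,0,0],"fingers":0.045}]'>/dev/null; python3 st.py
```

```text
t 20.32 p [ 0.5726 -0.0473  0.1506] yaw 158.95 f [-0.   0.2 -0.3] T [ 0.03 -0.03 -0.06] w 0.0451 rad 0.0564 ang -21.3 Ftan_acw 0.21 Frad -0.12 tilt xy deg [-0.3 -0.1] j7 1.27
```

```bash
python3 -m inch '[{"offset":[0,0,0.025],"turn":[0,0,0],"fingers":0.045},{"offset":[0,0,0.025],"turn":[0,0,0],"fingers":0.045},{"offset":[0,0,0.014],"turn":[0,0,0],"fingers":0.03},{"offset":[0,0,0],"turn":[0,0,0],"fingers":0.03}]'>/dev/null; python3 st.py
python3 -m inch '[{"offset":[0,0,0.001],"turn":[0,0,0],"fingers":0.01},{"offset":[0,0,0.001],"turn":[0,0,0],"fingers":0.01},{"offset":[0,0,0],"turn":[0,0,0],"fingers":0.01},{"offset":[0,0,0],"turn":[0,0,0],"fingers":0.01}]' 8 >/dev/null; python3 st.py
```

```text
t 20.82 p [ 0.573  -0.0463  0.0848] yaw 158.69 f [0.2 0.4 0.4] T [ 0.01 -0.    0.03] w 0.0336 rad 0.0565 ang -20.2 Ftan_acw 0.49 Frad 0.07 tilt xy deg [-0.4  0.1] j7 1.27
t 21.32 p [ 0.5737 -0.0466  0.0845] yaw 158.65 f [-0.5  0.2 -2.3] T [-0.07 -0.04  0.12] w 0.016 rad 0.0573 ang -20.2 Ftan_acw 0.05 Frad -0.57 tilt xy deg [-0.3  0. ] j7 1.27
```

```bash
for i in 1 2; do python3 -m inch '[{"offset":[0.0002,-0.0063,0],"turn":[0,0,6],"fingers":0.01},{"offset":[0.0002,-0.0063,0],"turn":[0,0,6],"fingers":0.01},{"offset":[0.0002,-0.0063,0],"turn":[0,0,6],"fingers":0.01},{"offset":[0.0002,-0.0063,0],"turn":[0,0,6],"fingers":0.01},{"offset":[0.0002,-0.0063,0],"turn":[0,0,6],"fingers":0.01}]'>/dev/null; python3 st.py; done
```

```text
t 21.95 p [ 0.5557 -0.0715  0.0845] yaw 127.82 f [-0.6  1.3 -3.2] T [ 0.1  -0.17  0.06] w 0.016 rad 0.0572 ang -51.3 Ftan_acw 0.36 Frad -1.39 tilt xy deg [-0.2  0.1] j7 0.8
t 22.57 p [ 0.5272 -0.0835  0.0847] yaw 96.83 f [ 1.3  0.5 -4.1] T [-0.04 -0.26  0.1 ] w 0.0163 rad 0.0571 ang -82.8 Ftan_acw 1.37 Frad -0.33 tilt xy deg [-0.2  0.1] j7 0.3
```

Remaining: about 79 degrees.

```bash
for i in 1 2; do python3 -m inch '[{"offset":[0.0002,-0.0063,0],"turn":[0,0,6],"fingers":0.01},{"offset":[0.0002,-0.0063,0],"turn":[0,0,6],"fingers":0.01},{"offset":[0.0002,-0.0063,0],"turn":[0,0,6],"fingers":0.01},{"offset":[0.0002,-0.0063,0],"turn":[0,0,6],"fingers":0.01},{"offset":[0.0002,-0.0063,0],"turn":[0,0,6],"fingers":0.01}]'>/dev/null; python3 st.py; done
python3 -m inch '[{"offset":[0.0002,-0.0063,0],"turn":[0,0,6],"fingers":0.01},{"offset":[0.0002,-0.0055,0],"turn":[0,0,5.3],"fingers":0.01}]'>/dev/null; python3 st.py
```

```text
t 23.2 p [ 0.4965 -0.0788  0.0849] yaw 65.81 f [ 2.4  0.6 -4.2] T [-0.13 -0.48 -0.02] w 0.0161 rad 0.0571 ang -114.3 Ftan_acw 1.98 Frad -1.54 tilt xy deg [-0.2 -0. ] j7 -0.25
t 23.82 p [ 0.4729 -0.0591  0.085 ] yaw 34.73 f [ 3.3 -1.  -6.4] T [-0.28 -0.56 -0.11] w 0.016 rad 0.0572 ang -145.6 Ftan_acw 2.69 Frad -2.1 tilt xy deg [-0.4 -0.1] j7 -0.85
t 24.07 p [ 0.4673 -0.0488  0.085 ] yaw 23.01 f [ 2.2 -0.5 -6.4] T [-0.34 -0.35 -0.01] w 0.016 rad 0.0572 ang -157.3 Ftan_acw 1.27 Frad -1.85 tilt xy deg [-0.5 -0. ] j7 -1.09
```

```bash
python3 -m inch '[{"offset":[0.0001,-0.0022,0],"turn":[0,0,2],"fingers":0.01},{"offset":[0.0001,-0.0022,0],"turn":[0,0,2],"fingers":0.01},{"offset":[0,0,0],"turn":[0,0,0],"fingers":0.01}]'>/dev/null; python3 st.py
python3 -m inch '[{"offset":[0,0,0],"turn":[0,0,0],"fingers":0.03},{"offset":[0,0,0],"turn":[0,0,0],"fingers":0.045},{"offset":[0,0,-0.03],"turn":[0,0,0],"fingers":0.045},{"offset":[0,0,-0.06],"turn":[0,0,0],"fingers":0.045},{"offset":[0,0,-0.055],"turn":[0,0,0],"fingers":0.045}]'>/dev/null; python3 st.py
python3 -m inch '[{"offset":[0.035,0,0],"turn":[0,0,0],"fingers":0.045},{"offset":[0,0,0],"turn":[0,0,0],"fingers":0.045}]'>/dev/null; python3 st.py
python3 - <<'E'
from fit import *
s=r.read_state();im=r.camera("wrist");M=model("wrist",s);cv2.imwrite("pics/w2.png",cv2.cvtColor(im,cv2.COLOR_RGB2BGR))
print(circ(im,M,(.52,-.0268),.059))
st=cv2.connectedComponentsWithStats(red(im).astype(np.uint8))
for a,q in zip(st[2][1:,4],st[3][1:]):
    if a>20: print("red",a,q,plane(M,q,.065))
np.savez("w2.npz",ee_pos=s["ee_pos"],eef_rot=s["eef_rot"])
E
```

```text
t 24.45 p [ 0.4657 -0.0448  0.0849] yaw 18.79 f [ 0.2 -0.1 -4.1] T [-0.13 -0.02 -0.15] w 0.016 rad 0.0572 ang -161.6 Ftan_acw 0.13 Frad -0.16 tilt xy deg [-0.6 -0. ] j7 -1.17
t 25.07 p [ 0.4626 -0.0453  0.2315] yaw 18.92 f [ 1.  -0.6  0.4] T [-0.07  0.07 -0.07] w 0.0447 rad 0.0603 ang -162.2 Ftan_acw 0.88 Frad -0.82 tilt xy deg [-0.3  0. ] j7 -1.27
t 25.32 p [ 0.499  -0.0333  0.2375] yaw 18.98 f [ 0.2 -0.3 -0.2] T [-0.07  0.2   0.03] w 0.0451 rad 0.022 ang -162.7 Ftan_acw 0.35 Frad -0.05 tilt xy deg [-0.9  0. ] j7 -1.24
(array([ 0.51998327, -0.02721109,  0.10587256]), 92, np.float64(0.00037815455454929365))
red 99 [273.45454545 261.23232323] [[ 0.42218775 -0.05754565  0.065     ]]
```

View pics/w2.png

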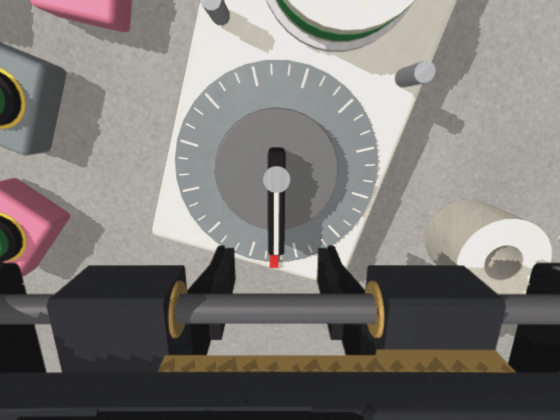

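The pointer bar (275,250) now stands next to the red tab (273,261). I'll compute the remaining angle.

```bash
python3 - <<'E'
from fit import *
s=dict(np.load("w2.npz"));im=cv2.imread("pics/w2.png");M=model("wrist",s)
g=cv2.cvtColor(im,cv2.COLOR_BGR2GRAY)
w=[];e=[]
for y in range(200,248):
    row=g[y,255:300].astype(float);dark=np.nonzero(row<50)[0];lo,hi=dark.min(),dark.max()
    c=np.arange(lo,hi+1);q=np.clip(row[lo:hi+1]-90,0,None)
    if q.sum()>0:w.append((255+(c*q).sum()/q.sum(),y))
    e.append((255+(lo+hi)/2,y))
for n,L in(("white",w),("edge",e)):
    P=plane(M,L,.112)[:,:2];v=cv2.fitLine(P.astype(np.float32)*1000,cv2.DIST_HUBER,0,.01,.01).ravel();d=v[:2]*(-1 if v[0]>0 else 1)
    t=v[2:]/1000;c=np.array([.52,-.0270]);off=np.cross(d,c-t)
    print(n,len(L),"ang",np.degrees(np.arctan2(d[1],d[0])),"axis offset mm",off*1000)
    tip=P[-1]-c;print(" tip ang",np.degrees(np.arctan2(tip[1],tip[0])),np.hypot(*tip))
for z in(.06,.065):
  m=plane(M,(273.45,261.2),z)[0,:2]-[.52,-.027];print("mark",np.degrees(np.arctan2(m[1],m[0])))
E
```

```text
white 48 ang -161.14821 axis offset mm 0.2331026356748953
 tip ang -161.4134708485265 0.06511290134136581
edge 48 ang -161.76228 axis offset mm -0.6044582759242995
 tip ang -161.15564513934828 0.06511139801890124
mark -162.6426563370006
mark -162.6604519662127<stdin>:12: DeprecationWarning: Arrays of 2-dimensional vectors are deprecated. Use arrays of 3-dimensional vectors instead. (deprecated in NumPy 2.0)
```

About 1.2 degrees short. That's cheap to mend, so I'll regrip and nudge.

```bash
python3 -m inch '[{"offset":[-0.033,0,0.02],"turn":[0,-0.9,0],"fingers":0.045},{"offset":[-0.001,0,0.05],"turn":[0,0,0],"fingers":0.045},{"offset":[0,0,0.025],"turn":[0,0,0],"fingers":0.045},{"offset":[0,0,0],"turn":[0,0,0],"fingers":0.045}]'>/dev/null; python3 st.py
```

```text
t 25.88 p [ 0.4633 -0.0476  0.14  ] yaw 18.76 f [-0.2  0.4 -0.2] T [-0.06  0.15  0.04] w 0.0448 rad 0.0604 ang -159.8 Ftan_acw -0.43 Frad 0.03 tilt xy deg [0.1 0. ] j7 -1.21
```

```bash
python3 -m inch '[{"offset":[0.0035,-0.0017,0.02],"turn":[0,0,0],"fingers":0.045},{"offset":[0,0,0.02],"turn":[0,0,0],"fingers":0.045},{"offset":[0,0,0.013],"turn":[0,0,0],"fingers":0.03},{"offset":[0,0,0],"turn":[0,0,0],"fingers":0.03}]'>/dev/null; python3 st.py
python3 -m inch '[{"offset":[0,0,0],"turn":[0,0,0],"fingers":0.01},{"offset":[0,0,0],"turn":[0,0,0],"fingers":0.01},{"offset":[0,0,0],"turn":[0,0,0],"fingers":0.01}]' 8 >/dev/null; python3 st.py
```

```text
t 26.38 p [ 0.4677 -0.0453  0.0897] yaw 18.72 f [0.5 0.8 0.1] T [-0.09  0.13 -0.01] w 0.0337 rad 0.0555 ang -160.5 Ftan_acw -0.55 Frad -0.73 tilt xy deg [-0.2  0. ] j7 -1.17
t 26.75 p [ 0.4685 -0.0451  0.0915] yaw 18.73 f [-0.4  0.4 -3.1] T [0.11 0.32 0.12] w 0.0162 rad 0.0546 ang -160.4 Ftan_acw -0.51 Frad 0.23 tilt xy deg [-0.3  0. ] j7 -1.17
```

```bash
python3 -m inch '[{"offset":[0,-0.0012,0],"turn":[0,0,0.7],"fingers":0.01},{"offset":[0,-0.0011,0],"turn":[0,0,0.7],"fingers":0.01},{"offset":[0,0,0],"turn":[0,0,0],"fingers":0.01}]'>/dev/null; python3 st.py
```

```text
t 27.12 p [ 0.4678 -0.0431  0.0915] yaw 17.22 f [ 0.5  0.7 -1.9] T [-0.08  0.17  0.01] w 0.0156 rad 0.0547 ang -162.7 Ftan_acw -0.48 Frad -0.73 tilt xy deg [-0.3  0. ] j7 -1.2
```

Both measures agree (−162.7). Release, rise, look.

```bash

python3 -m inch '[{"offset":[0,0,0],"turn":[0,0,0],"fingers":0.03},{"offset":[0,0,0],"turn":[0,0,0],"fingers":0.045},{"offset":[0,0,-0.03],"turn":[0,0,0],"fingers":0.045},{"offset":[0,0,-0.06],"turn":[0,0,0],"fingers":0.045},{"offset":[0,0,-0.055],"turn":[0,0,0],"fingers":0.045}]'>/dev/null
python3 -m inch '[{"offset":[0.05,0,0],"turn":[0,0,0],"fingers":0.02},{"offset":[0.02,0,0],"turn":[0,0,0],"fingers":0},{"offset":[0,0,0],"turn":[0,0,0],"fingers":0}]'>/dev/null; python3 st.py
python3 - <<'E' 2>/dev/null
from fit import *
s=r.read_state();im=r.camera("wrist")[...,::-1].copy();M=model("wrist",s);cv2.imwrite("pics/w3.png",im)
q0=proj(M,[.52,-.027,.112])[0]
A=np.radians(-162.6);t=np.array([np.cos(A),np.sin(A)]);c=np.array([.52,-.027])
print(circ(im[...,::-1].copy(),M,c,.059)[0])
g=cv2.cvtColor(im,cv2.COLOR_BGR2GRAY).astype(np.float32)
P=[];E=[]
for rr in np.arange(.02,.070,.001):   # profiles across the bar at z=.112
    k=np.arange(-.012,.012,.0003);p=np.c_[(c+rr*t)[0]-k*t[1],(c+rr*t)[1]+k*t[0],0*k+.112]
    uv=proj(M,p).astype(np.float32);v=cv2.remap(g,uv[None,:,0],uv[None,:,1],1)[0]
    m=np.abs(k)<.006;q=np.clip(v-90,0,None)*m
    if q.sum()>50:P.append((rr,(k*q).sum()/q.sum()))
P=np.array(P);a=np.polyfit(P[:,0],P[:,1],1);print(len(P),"line angle",-162.6+np.degrees(a[0]),"offset at axis mm",a[1]*1e3,"pointer-end lateral mm",np.polyval(a,.078)*1e3)
st=cv2.connectedComponentsWithStats(red(im[...,::-1].copy()).astype(np.uint8))
for n,q in zip(st[2][1:,4],st[3][1:]):
    if n>20: m=plane(M,q,.065)[0,:2]-c;print("red",n,q,np.degrees(np.arctan2(m[1],m[0])),np.hypot(*m))
for o in r.cut_out("start_top","wrist"):
    ys,xs=np.nonzero(o["region"]);u=(xs.mean(),ys.mean());print(round(o["score"],2),np.round(u),plane(M,u,.069).round(4))
cv2.imwrite("pics/w3c.png",cv2.resize(im[120:300,0:360],None,fx=2.2,fy=2.2))
E
```

```text
t 28.12 p [ 0.5362 -0.022   0.245 ] yaw 17.21 f [ 0.1 -0.3 -0.1] T [-0.08  0.19 -0.06] w 0.0229 rad 0.0169 ang 16.4 Ftan_acw -0.3 Frad 0.0 tilt xy deg [-0.7  0.1] j7 -1.25
[ 0.51985255 -0.02723107  0.10592358]
50 line angle -162.6735577715628 offset at axis mm 0.16941745476816802 pointer-end lateral mm 0.0692790810405063
red 49 [276. 290.] -162.47648975873244 0.1047720678304621
0.85 [68. 13.] [[0.6377 0.2067 0.069 ]]
0.72 [  8. 147.] [[0.4983 0.2507 0.069 ]]
0.56 [ 23. 275.] [[0.3555 0.2228 0.069 ]]
```

View pics/w3.png

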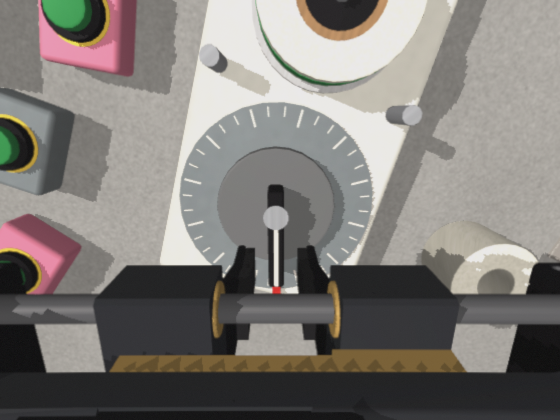

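The pointer is at −162.7° against the mark at about −162.5°. Bar (276,250) and tab (277,290) are in line. Next is the green button on the grey box, seen at (8,147).

```bash

python3 -m inch '[{"offset":[0.006,-0.03,0],"turn":[0,-0.7,0],"fingers":0},{"offset":[0.006,-0.05,0],"turn":[0,0,0],"fingers":0},{"offset":[0.006,-0.05,0],"turn":[0,0,0],"fingers":0},{"offset":[0.006,-0.05,0],"turn":[0,0,0],"fingers":0},{"offset":[0.006,-0.05,0],"turn":[0,0,0],"fingers":0}]'>/dev/null
python3 -m inch '[{"offset":[0.006,-0.03,0],"turn":[0,0,0],"fingers":0},{"offset":[0,0,0],"turn":[0,0,0],"fingers":0},{"offset":[0,0,0],"turn":[0,0,0],"fingers":0}]'>/dev/null; python3 st.py
python3 - <<'E'
from h import *
s=r.read_state();im=r.camera("wrist");M=model("wrist",s)
for o in r.cut_out("start_top","wrist"):
    b=o["extent"];ys,xs=np.nonzero(o["region"]);print(round(o["score"],2),b,plane(M,(xs.mean(),ys.mean()),.066).round(4))
h=cv2.cvtColor(im,cv2.COLOR_RGB2HSV);g=((h[...,0]>40)&(h[...,0]<85)&(h[...,1]>90)).astype(np.uint8)
st=cv2.connectedComponentsWithStats(g)
for n,q in zip(st[2][1:],st[3][1:]):
    if n[4]>200: print("green",n,q,plane(M,q,.066).round(4))
cv2.imwrite("pics/w4.png",im[...,::-1])
E
```

```text
t 29.23 p [0.4861 0.2371 0.2444] yaw 16.73 f [ 0.2 -0.8  0.2] T [-0.1   0.09 -0.03] w 0.0006 rad 0.2661 ang 97.3 Ftan_acw -0.12 Frad -0.82 tilt xy deg [0.3 0.1] j7 -1.77
0.78 [325.4, 11.1, 373.4, 57.3] [[0.6434 0.2139 0.066 ]]
0.72 [228.3, 150.1, 267.7, 191.2] [[0.4948 0.2682 0.066 ]]
0.61 [79.6, 327.0, 114.0, 356.0] [[0.23   0.3941 0.066 ]]
green [   0    0  143   36 3516] [82.19624573 12.78896473] [[0.5905 0.4522 0.066 ]]
green [549   9  11  79 582] [555.17697595  49.24742268] [[0.6869 0.0259 0.066 ]]
green [ 327   11   45   49 1731] [349.04910456  35.20392837] [[0.6437 0.2137 0.066 ]]
green [ 231  151   39   40 1185] [250.0278481  170.56033755] [[0.4949 0.2679 0.066 ]]
green [  70  155   55   63 2333] [ 96.69138448 185.96785255] [[0.4319 0.4191 0.066 ]]
green [ 78 328  36  28 814] [ 95.62653563 342.32678133] [[0.2312 0.3939 0.066 ]]
```

View pics/w4.png

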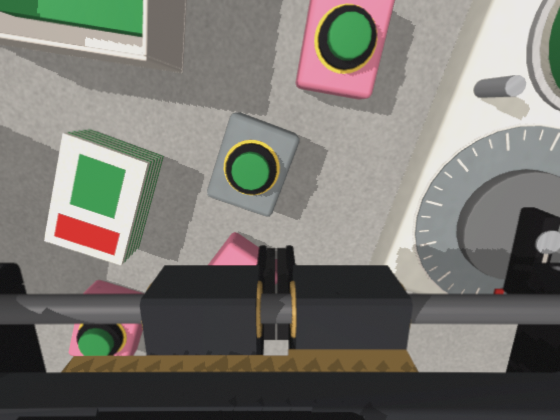

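The grey box with its green button is at (250,170), which is about (0.494, 0.267) m. The pink ones stand apart. Going there with closed fingers.

```bash

python3 -m inch '[{"offset":[0.016,-0.0255,0.01],"turn":[0,0,0],"fingers":0},{"offset":[0,0,0.05],"turn":[0,0,0],"fingers":0},{"offset":[0,0,0.05],"turn":[0,0,0],"fingers":0},{"offset":[0,0,0.03],"turn":[0,0,0],"fingers":0},{"offset":[0,0,0],"turn":[0,0,0],"fingers":0}]'>/dev/null; python3 st.py
```

```text
t 29.95 p [0.4966 0.2616 0.1027] yaw 16.19 f [ 0.3 -0.2  0.3] T [-0.1   0.14  0.02] w 0.0008 rad 0.2893 ang 94.6 Ftan_acw -0.3 Frad -0.2 tilt xy deg [0.  0.2] j7 -1.76
```

```bash

python3 -m inch '[{"offset":[-0.001,-0.0055,0.015],"turn":[0,0,0],"fingers":0},{"offset":[0,0,0.012],"turn":[0,0,0],"fingers":0},{"offset":[0,0,0.004],"turn":[0,0,0],"fingers":0}]'>/dev/null; python3 st.py
for i in 1 2 3; do python3 -m inch '[{"offset":[0,0,0.003],"turn":[0,0,0],"fingers":0}]'>/dev/null; python3 st.py; done
```

```text
t 30.32 p [0.4959 0.2673 0.0733] yaw 16.12 f [ 0.2 -0.1 -0.3] T [-0.06  0.15  0.04] w 0.0002 rad 0.2951 ang 94.7 Ftan_acw -0.21 Frad -0.07 tilt xy deg [-0.2  0.3] j7 -1.76
t 30.45 p [0.4962 0.2674 0.0704] yaw 16.12 f [0.5 0.2 0.3] T [-0.02  0.13  0.01] w 0.0001 rad 0.2952 ang 94.6 Ftan_acw -0.51 Frad 0.18 tilt xy deg [-0.3  0.3] j7 -1.76
t 30.57 p [0.4963 0.2675 0.0676] yaw 16.11 f [-2.  -1.3  2.8] T [-0.29  0.63 -0.  ] w 0.0005 rad 0.2952 ang 94.6 Ftan_acw 2.11 Frad -1.13 tilt xy deg [-0.3  0.3] j7 -1.75
t 30.7 p [0.4963 0.2675 0.0648] yaw 16.11 f [-1.7 -1.   3.4] T [-0.36  0.65 -0.05] w 0.0004 rad 0.2952 ang 94.6 Ftan_acw 1.81 Frad -0.84 tilt xy deg [-0.3  0.3] j7 -1.75
```

```bash

for i in 1 2 3; do python3 -m inch '[{"offset":[0,0,0.002],"turn":[0,0,0],"fingers":0}]'>/dev/null; python3 st.py; done
```

```text
t 30.82 p [0.4963 0.2675 0.0629] yaw 16.11 f [-2.6 -1.4  4.6] T [-0.41  0.72 -0.02] w 0.0008 rad 0.2952 ang 94.6 Ftan_acw 2.69 Frad -1.15 tilt xy deg [-0.3  0.3] j7 -1.75
t 30.95 p [0.4965 0.2675 0.062 ] yaw 16.1 f [-11.   -5.6  27.4] T [-1.34  2.55  0.03] w 0.0003 rad 0.2953 ang 94.6 Ftan_acw 11.37 Frad -4.71 tilt xy deg [-0.3  0.3] j7 -1.75
t 31.07 p [0.4965 0.2676 0.062 ] yaw 16.09 f [-12.5  -7.4  31.6] T [-1.73  3.23  0.07] w 0.0004 rad 0.2953 ang 94.6 Ftan_acw 13.0 Frad -6.34 tilt xy deg [-0.3  0.4] j7 -1.75
```

Fully down (a hard stop at z 0.062, 27–32 N). Let it come up, retract, and check.

```bash

python3 -m inch '[{"offset":[0,0,-0.005],"turn":[0,0,0],"fingers":0},{"offset":[0,0,-0.03],"turn":[0,0,0],"fingers":0},{"offset":[-0.01,0,-0.06],"turn":[0,0,0],"fingers":0},{"offset":[-0.04,0,-0.05],"turn":[0,0,0],"fingers":0},{"offset":[0,0,0],"turn":[0,0,0],"fingers":0}]'>/dev/null; python3 st.py
python3 - <<'E'
from h import *
im=r.camera("top");side=r.camera("side")
M=model("top");q=np.nonzero(red(im)[200:230,310:350]);print("red",plane(M,(q[1].mean()+310,q[0].mean()+200),.065))
a=cv2.resize(im[60:320,90:460],(740,520));cv2.imwrite("pics/end.png",a[...,::-1])
for n in("roll","cartons"):
    for c in("top","side"): print(n,c,[(round(o["score"],2),o["extent"]) for o in r.cut_out(n,c)[:1]])
E
```

```text
t 31.7 p [0.4486 0.2531 0.2104] yaw 16.07 f [ 1.5  0.4 -0. ] T [-0.06  0.1  -0.  ] w 0.0005 rad 0.2888 ang 104.3 Ftan_acw -1.51 Frad 0.02 tilt xy deg [-0.4  0.4] j7 -1.86
red [[ 0.42748056 -0.05501944  0.065     ]]
roll top [(0.72, [399.4, 167.8, 446.6, 212.7])]
roll side [(0.68, [374.2, 315.4, 437.7, 385.0])]
cartons top [(0.71, [112.7, 231.0, 126.1, 244.3])]
cartons side [(0.61, [194.4, 129.7, 254.5, 177.7])]
```

View pics/end.png

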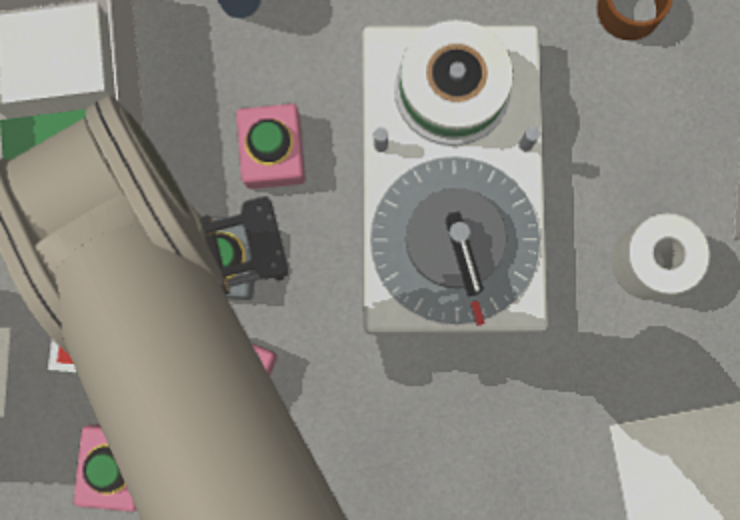

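The bar (474,290) points at the red tab (478,313). The roll and cartons are unmoved, and the arm is clear of everything.

```bash
python3 -c "
from bench import r
print(r.close_job())"
```

```text
the job is handed in; nothing more can be done
None
```

The job is done and handed in at about 32 s. No verdict is reported.

- **Spring stop:** I gripped the pointer bar and turned the dial anticlockwise. Resistance began about 105° from the start, and the bar stopped moving at about 8–10 N tangential push, under the 30 N limit.
- **Mark:** I turned the dial clockwise, with one regrip on the way. The first check showed it about 1.2° short, so I regripped and nudged it. The last close look put the pointer at −162.7° and the red marker at −162.5°. The final top picture, taken after the button push, also shows the bar pointing at the tab.
- **Button:** I pushed the green button on the grey box down until it was solid, at z 0.062 m (7 mm of travel), then released it. The vertical force peaked at about 32 N (about 35 N in total), well over the 5 N the button needs but below the 40 N limit. I did not check in a picture that it came back up, because the gripper partly hid it from above.
- **Bystanders:** The roll and cartons are where they were, within a few pixels. The cartons were mostly hidden by the arm from above, so that check rests on the side view. The pink look-alikes were not touched.

The force readings while turning were noisy by about 1 N, so the dial's ordinary friction never showed clearly. The stop itself was unmistakable.

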